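# Screw the battery cap of a vehicle recorder home

### The job

The brass battery cap on the recorder in the cradle has only been started by hand: take the red flat-blade screwdriver from the stand, screw the cap clockwise until it comes up firm on its seat, keeping the blade pressed in the slot, and stop there before the blade rides out. Then set the screwdriver gently back upright in its stand. Turn the cap only with the blade in its slot, do not lean hard on it or dig into the housing, and leave everything else where it is.

Things in the scene. Friction and masses are not known exactly. Their poses are not given: they have to be found in the camera images.
- driver_grip (a point): red flat-blade screwdriver, 170 mm, 0.1 to 0.16 kg, standing blade down in one hole of the stand (which varies). Point on its axis, 130 mm above the blade's end, 40 mm below its top; z up the shaft, x along the blade's width. Grip from 91 to 165 mm: red hexagon 26.6 mm across flats, one pair of flats facing y, the others 60 deg either way; below it a bolster 32 mm across down to 80 mm.
- driver_tip (a point): middle of the end of the red screwdriver's blade, on its axis; axes as driver_grip. Blade 11 mm wide (x), 2.2 mm thick (y), 14 mm long, smooth steel (the same either way round); shaft 7 mm thick.
- cap: brass screw cap, 29 mm across, on the recorder's lid. Origin: centre of its slot's floor, on the screw axis; z up, x along the slot. Clockwise from above screws it in, 4 mm a turn; it needs 0.6 to 3.4 rad more (0.4 to 2.2 mm), then a hard stop. It takes about 0.1 N m to turn, more only at the stop, stays where it is left, and yields up to 0.3 mm under the push.
- cap_mouth (a point): centre of the slot's mouth, 3.4 mm above its floor. The slot is closed at both ends: floor 2.6 x 15 mm, mouth 4.8 x 16.6 mm, flanks leaning out 18 deg, so turning lifts the blade: push with 12 to 18 N while turning. At 15 N the blade rides up out of the slot at roughly 0.2 N m, when turned some 0.3 rad past the stop.
- cradle: grey holding cradle, 170 x 205 x 12 mm with two side cheeks 40 mm high, fixed to the bench, with the recorder and its cap. Origin: centre of its underside, z up, front to -x. The cap's axis stands at x -25, y +35 mm; the origin of cap is 70 mm above the cradle's when the cap is home.
- shell: the recorder's housing in the cradle: metal case 150 x 180 x 49 mm, black front panel to -x, lid 61 mm above the bench, with a black boss 38 mm across round the cap, 66 mm above the bench. Origin: centre of its underside, 12 mm above the bench. It does not move.
- stand: blue screwdriver stand, 80 x 260 x 95 mm, fixed to the bench. Origin: centre of its underside, z up. Its top plate (85 to 95 mm above the bench) has three holes 24 mm across in a row along y, at y -85, 0 and +85 mm; it is open below, with a floor 6 mm high. A driver stands with its bolster on the plate and its blade's end 15 mm above the bench.
- driver_yellow: screwdriver with a yellow handle, the same size, in another hole of the stand; not needed. Origin at its tip.
- driver_green: nut driver with a green handle, the same size, in another hole of the stand; not needed. Origin at its tip.
- dial: black round dial instrument lying face up, 140 mm across, 64 mm high; not needed. Origin: centre of its underside.
- dish: small steel dish, 84 mm across, 28 mm high; not needed. Origin: centre of its underside.
- spray: blue spray can, 52 mm across, 150 mm high; not needed. Origin: centre of its underside.
- spanner: steel spanner, 170 mm long, lying flat; not needed. Origin: its middle, on the bench.
Things that resemble listed ones, but are neither listed nor needed, are in the scene too. Leave any blue, purple or white look-alike of the part that bears driver_grip alone.

How it is judged:
On the way, in this order (a step that is already met when the one before it is completed fails the run):
1. the red screwdriver is drawn out of the stand (z of driver_tip in the frame of stand above 0.1 m), for 0.1 s.
2. its blade is seated and pressed in the cap's slot (horizontal distance between driver_tip and cap below 0.004 m and z of driver_tip in the frame of cap below 0.0015 m and contact force between driver and cap above 4 N), for 0.2 s.
At the end, for the whole second after the job is handed in: The cap is screwed home (within 0.06 mm of its seat) and the red screwdriver stands upright (within 0.12 rad) and at rest in a hole of the stand, let go (z of cap in the frame of cradle below 0.07006 m and angle between driver_tip's own z axis and vertical below 0.12 rad and linear speed of driver below 0.02 m/s and z of driver_tip in the frame of stand between 0.008 and 0.022 m and x of driver_tip in the frame of stand between -0.015 and 0.015 m and y of driver_tip in the frame of stand between -0.1 and 0.1 m); the robot touches nothing.
It fails at once if the cap is leaned on or forced: the screwdriver bears on it too hard, or the blade rides up out of the slot against the stop (contact force between driver and cap above 120 N or (contact force between driver and cap above 70 N and z of cap in the frame of cradle above 0.0704 m) or (z of cap in the frame of cradle below 0.07006 m and z of driver_tip in the frame of cap between 0.0022 and 0.006 m and contact force between driver and cap above 6 N)).
It fails at once if the cap is touched by the fingers, or turned while the blade is not in its slot (contact force between the fingers and cap above 0.5 N or (angular speed of cap above 0.3 rad/s and z of driver_tip in the frame of cap above 0.003 m)).
It fails at once if the screwdriver digs into the recorder's housing (contact force between driver and shell above 8 N).
It fails at once if the screwdriver is dropped into its stand (linear speed of driver above 0.5 m/s and z of driver_tip in the frame of stand between 0.02 and 0.09 m and x of driver_tip in the frame of stand between -0.03 and 0.03 m and y of driver_tip in the frame of stand between -0.13 and 0.13 m).
It fails at once if another thing on the bench is disturbed (distance of any of driver_yellow, driver_green, dial, dish, spray, spanner from where it was at the start of the episode above 0.02 m).
It also fails if it takes over 72 s, if anything falls off the work surface, if the arm or the gripper's body presses on something with over 40 N, if the wrist force passes 120 N, or if a joint passes its speed limit or range.

### The arm

A 7-joint arm with a two-finger parallel gripper is mounted at the origin on the work surface. World frame = base frame: x ahead of the robot, y to its left, z up, the work surface at z = 0. Lengths are in m, angles in rad, forces in N, time in s.
With the tool pointing down it reaches from about 0.425 to 0.975 m from the base axis. Payload 16.7 kg.
Tool frame: the origin (TCP) lies where the fingers leave the gripper's body, on its centre line; the fingertips stand 73 mm ahead of it and the grasp point (between the pads) lies 54 mm ahead of it; z points along the fingers, y is the line along which they close (so a half turn about z gives the same grasp; the last joint's range is limited). The gripper opens to 85 mm and grips with 20 to 120 N. Pads are 22 mm wide; open, the fingers measure 114 mm over their backs; the gripper's body (76 mm by 85 mm) begins 54 mm behind the grasp point. The pads swing forward as they close: fully open they stand 13 mm farther back than shut.
Start: joints at [0.994, 0.426, 0.074, 1.606, -0.034, 1.111, -0.067], TCP at [0.28, -0.614, 0.304] pointing down, gripper open.
Joint ranges: [-2.85, 2.85], [-0.5, 2.14], [-1.23, 1.37], [0.21, 2.46], [-1.02, 4.16], [0.16, 2.05], [-2.73, 2.73]. Speed limits (rad/s): [1.89, 1.89, 2.39, 2.39, 3.01, 3.01, 3.01].

### API

Orientations are given as a rotation vector (axis times angle).
In Python, from station import state, eyes, ctrl gives the robot as it stands. The module is installed in compiled form; this text tells all that it offers.
- The arm moves only by the shell command python3 -m pendant 'ROWS' [OPENING]. ROWS is a JSON object of lists of equal length, an entry for each row: "linear": the shift along the tool's x, y, z in cm, a list of three; "turn": the turn, a rotation vector about the tool's x, y, z in rad, a list of three. A call has 1 to 5 rows; each row shifts and turns the commanded pose from where the row before left it, along the tool's axes as they then stand; what a row does not reach is not made up. A row lasts 1/10 s, in which the tool goes at most 50 mm and 8.59 degrees, less where a joint would pass 70% of its speed; a pose out of reach is approached as far as the arm can. A call is refused whole if a number of a shift passes 5 or a number of a turn 0.15, either way. A call with a gripper value outside its range is refused whole. OPENING is the finger opening in cm, from 0 to 8.54, set as the call begins (- or left out, the last holds). The fingers move at their own pace and stop on an object; the grip force is fixed at half the most. Time passes only in rows, so rows that do not move let the fingers close. It gives the time, the measured TCP pose, the force, the opening and the grip force at its end, in the units of the state.
- state(): the state, without advancing time (a new reading comes with each control period).
- eyes.capture(name): name is "side" or "top" or "wrist"; returns the picture (420x560x3 uint8, red, green, blue); there is no depth.
- eyes.camera_model(name): a dict with "fx", "fy", "cx", "cy" (pixels), "k1" (the pictures are not rectified: a ray, as slopes to the right and down, at radius r is drawn at 1 + k1 r^2 times it, then the intrinsics apply), "R" (3x3) and "t" (3): a world point X has camera coordinates R X + t; the wrist camera has in their place "tool_from_camera" (4x4, takes a point from camera to tool coordinates, whose origin is the TCP and whose axes are the flange's). Camera axes: x right, y down, z forward; pixel columns grow to the right and rows downward; lengths in m; the calibration is good to about 2 mm. A picture is of the moment at which its call begins: read the wrist's pose just before it. camera_model takes no time and is no camera call.
- ctrl.finish_job(): hands the job in; it is judged then, once.
The state is a dict: "t": time; "joint_positions": joint angles; "dq": joint speeds; "joint_torque": joint torques, N m; "tool_pos": TCP position; "eef_rot": TCP orientation; "contact_force": force on the tool from outside, world axes, zero at the start; "ft_torque": the same for the moment, N m; "width": finger opening in m; "grasp_force": force on a finger pad.
Only numpy, scipy, OpenCV 4.12 (cv2) and the standard library are available. Lean on these libraries where they do the work, as an engineer would, in place of code of your own. Each camera call takes 0.05 s, during which the arm holds its last target. There are 200 camera calls.

## Working session

There is one attempt and no reset: what is moved stays moved. The work goes in short steps, Python scripts to look and compute and a shell command to move; the robot and the scene stay as the last step left them, time stands still between calls to the robot, and variables do not carry over. Pictures are saved under pics/ and viewed, at most 10 in all, crops included, and the job is handed in when it is done.

```bash
mkdir -p pics
cat > h.py <<'E'
import numpy as np, cv2
from station import state, eyes, ctrl
from scipy.spatial.transform import Rotation as Ro
def cam(name, s=None):
    m=eyes.camera_model(name)
    K=np.array([[m['fx'],0,m['cx']],[0,m['fy'],m['cy']],[0,0,1.]]); d=np.array([m['k1'],0,0,0.])
    if 'R' in m: R=np.array(m['R']);t=np.array(m['t'])
    else:
        s=s or state(); T=np.eye(4);T[:3,:3]=Ro.from_rotvec(s['eef_rot']).as_matrix();T[:3,3]=s['tool_pos']
        W=np.linalg.inv(T@np.array(m['tool_from_camera'])); R=W[:3,:3];t=W[:3,3]
    return K,d,R,t
def proj(c,X):
    K,d,R,t=c; return cv2.projectPoints(np.atleast_2d(np.float64(X)),cv2.Rodrigues(R)[0],t,K,d)[0][:,0]
def ray(c,uv):
    K,d,R,t=c; p=cv2.undistortPoints(np.float64(uv).reshape(-1,1,2),K,d)[:,0]
    D=np.c_[p,np.ones(len(p))]@R; return -R.T@t, D/np.linalg.norm(D,axis=1)[:,None]
def onz(c,uv,z):
    o,D=ray(c,uv); return o+D*((z-o[2])/D[:,2])[:,None]
def save(im,n): cv2.imwrite('pics/'+n,cv2.cvtColor(im,cv2.COLOR_RGB2BGR))
E
python3 - <<'E'
from h import *
print({k:np.round(v,3).tolist() for k,v in state().items()})
for n in('side','top','wrist'):
    c=cam(n);im=eyes.capture(n);np.save(n+'0.npy',im);save(im,n+'0.png');print(n,np.round(-c[2].T@c[3],3),np.round(c[2][2],2),c[0][0,0])
print(eyes.camera_model('wrist')['tool_from_camera'])
E
```

```text
{'t': 0.0, 'joint_positions': [0.993, 0.427, 0.074, 1.607, -0.034, 1.111, -0.067], 'dq': [-0.001, 0.001, -0.002, -0.001, -0.002, 0.0, -0.002], 'joint_torque': [0.002, -94.984, 3.762, -46.352, 0.019, 0.01, 0.0], 'tool_pos': [0.28, -0.614, 0.303], 'eef_rot': [-3.069, -0.666, 0.001], 'contact_force': [1.039, -0.726, 0.211], 'ft_torque': [-0.002, 0.012, -0.026], 'grasp_force': 0.0, 'width': 0.085}
side [0.116 0.507 0.961] [ 0.39 -0.51 -0.76] 413.61975564152385
top [ 0.263 -0.108  1.489] [ 0.21  0.   -0.98] 464.3620715415361
wrist [ 0.347 -0.583  0.373] [-0.26 -0.12 -0.96] 353.70211609391356
[[-5.61216167e-04 -9.57045679e-01 -2.89936635e-01  7.41774161e-02]
 [ 9.99999714e-01 -6.84108219e-04  3.22507739e-04 -5.83092120e-04]
 [-5.07002673e-04 -2.89936371e-01  9.57045790e-01 -6.99481936e-02]
 [ 0.00000000e+00  0.00000000e+00  0.00000000e+00  1.00000000e+00]]
```

View pics/top0.png

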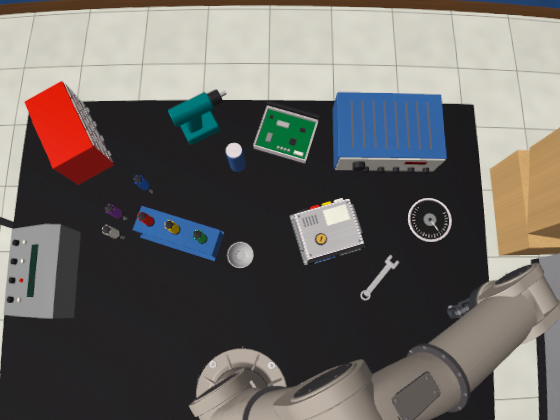

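View pics/side0.png

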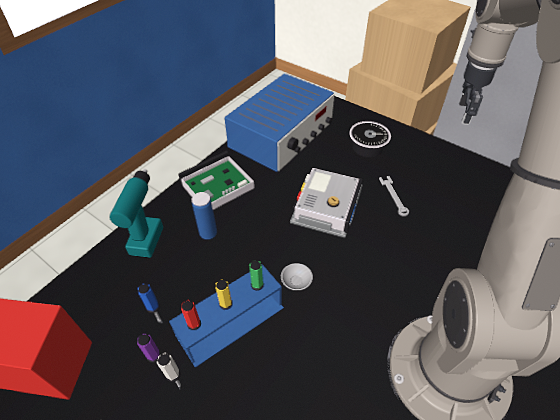

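Red-handled candidates: the red grip in the stand at top (147,219) / side (190,314). Look-alikes lying loose are blue (143,183), purple (115,212) and white (111,232). Yellow (172,227) and green (201,237) stand in the other holes. The cap is at top (321,239) / side (333,202), and I choose the red driver in the stand's end hole.

```bash
cat > m1.py <<'E'
from h import *
T=np.load('top0.npy');S=np.load('side0.npy');ct=cam('top');cs=cam('side')
def tri(a,b):
    o1,d1=ray(ct,[a]);o2,d2=ray(cs,[b]);d1=d1[0];d2=d2[0]
    k=np.linalg.lstsq(np.c_[d1,-d2],o2-o1,rcond=None)[0];p=o1+k[0]*d1;q=o2+k[1]*d2
    return (p+q)/2,np.linalg.norm(p-q)
def blob(im,lo,hi,box):
    h=cv2.cvtColor(im,cv2.COLOR_RGB2HSV);m=cv2.inRange(h,lo,hi);k=np.zeros_like(m);x0,y0,x1,y1=box;k[y0:y1,x0:x1]=m[y0:y1,x0:x1]
    n,l,st,c=cv2.connectedComponentsWithStats(k);i=1+st[1:,4].argmax();return c[i],st[i]
for n,lo,hi,bt,bs in [('red',(0,130,70),(8,255,255),(130,205,160,235),(175,290,205,335)),('yel',(15,130,70),(35,255,255),(158,210,188,240),(210,275,238,312)),('grn',(45,110,50),(85,255,255),(188,225,212,250),(245,255,270,292)),('cap',(12,90,60),(30,255,255),(308,228,334,252),(320,190,346,214))]:
    a,sa=blob(T,lo,hi,bt);b,sb=blob(S,lo,hi,bs);print(n,a.round(1),sa,b.round(1),sb,[np.round(v,3) for v in tri(a,b)], onz(ct,[a],.15 if n!='cap' else .073).round(3),onz(cs,[b],.15 if n!='cap' else .073).round(3))
c1=cv2.resize(T[190:270,120:230],None,fx=4,fy=4,interpolation=3);c2=cv2.resize(T[190:270,285:370],None,fx=4,fy=4,interpolation=3)
save(np.hstack([c1,c2]),'crop0.png')
E
python3 m1.py
```

```text
red [148. 220.] [142 213  12  13  72] [191.1 316.7] [181 302  19  27 253] [array([0.524, 0.288, 0.117]), np.float64(0.005)] [[0.516 0.278 0.15 ]] [[0.51  0.298 0.15 ]]
yel [173.9 228.3] [168 221  12  13  78] [223.5 296.5] [215 282  17  26 230] [array([0.5  , 0.207, 0.118]), np.float64(0.005)] [[0.492 0.198 0.15 ]] [[0.487 0.219 0.15 ]]
grn [201.2 237.8] [194 230  13  13  68] [255.8 276.7] [249 263  14  25 235] [array([0.471, 0.122, 0.12 ]), np.float64(0.005)] [[0.464 0.116 0.15 ]] [[0.461 0.136 0.15 ]]
cap [320.6 238.4] [316 234  10  10  86] [332.9 200.7] [328 196  11  10  83] [array([ 0.479, -0.241,  0.062]), np.float64(0.001)] [[ 0.478 -0.24   0.073]] [[ 0.475 -0.232  0.073]]
```

View pics/crop0.png

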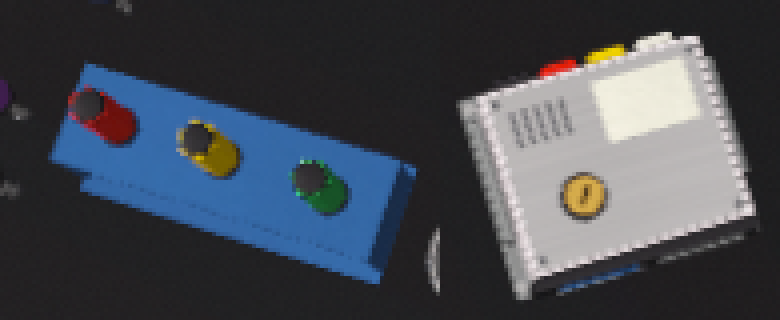

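The crop confirms the choice: the red handle with a dark top sits in the stand's left-end hole at crop (100,115), with yellow and green in the other two. The brass cap is at crop (584,195). I'll move over the cap first and look at it closely on the way.

```bash
python3 -m pendant '{"linear":[[3.3,-2.6,0],[3.3,-2.6,0],[3.3,-2.6,0],[3.3,-2.6,0],[3.3,-2.6,0]],"turn":[[0,0,0],[0,0,0],[0,0,0],[0,0,0],[0,0,0]]}'
python3 -m pendant '{"linear":[[3.3,-2.6,0],[3.3,-2.6,0],[3.3,-2.6,0],[3.3,-2.6,0],[3.3,-2.6,0]],"turn":[[0,0,0],[0,0,0],[0,0,0],[0,0,0],[0,0,0]]}'
python3 -m pendant '{"linear":[[0,0,0],[0,0,0],[0,0,2]],"turn":[[0,0,0],[0,0,0],[0,0,0]]}'
python3 -m pendant '{"linear":[[0,0,2],[0,0,0],[0,0,0]],"turn":[[0,0,0],[0,0,0],[0,0,0]]}'
cat > look.py <<'E'
from h import *
import sys,json
s=state();im=eyes.capture('wrist');n=sys.argv[1];np.save(n+'.npy',im);save(im,n+'.png');json.dump({k:np.array(v).tolist() for k,v in s.items()},open(n+'.json','w'))
E
python3 look.py w1; python3 -c "
from h import *
s=state();print(s['t'],s['tool_pos'],s['eef_rot'],s['joint_positions'],s['contact_force'])
print(proj(cam('wrist'),[[.478,-.238,.073]]))"
```

```text
t: 0.65
tool_pos: [0.3767, -0.4258, 0.3038]
eef_rot: [-3.07, -0.667, 0.0]
contact_force: [-0.2, -0.4, -0.1]
width: 0.085
grasp_force: 0.0
t: 1.15
tool_pos: [0.4728, -0.2391, 0.304]
eef_rot: [3.07, 0.667, 0.0]
contact_force: [0.1, -0.4, 1.2]
width: 0.0853
grasp_force: 0.0
t: 1.45
tool_pos: [0.4729, -0.242, 0.2856]
eef_rot: [3.068, 0.665, 0.004]
contact_force: [0.4, -0.1, -0.1]
width: 0.0856
grasp_force: 0.0
t: 1.75
tool_pos: [0.472, -0.2416, 0.2641]
eef_rot: [-3.07, -0.665, 0.001]
contact_force: [0.5, 0.1, 1.0]
width: 0.0854
grasp_force: 0.0
1.8 [ 0.47236627 -0.24151186  0.26467676] [3.07008159e+00 6.64889256e-01 5.63222634e-04] [ 0.46949174  0.23875751 -0.13692695  1.96257196  0.04004254  0.94231375
 -0.83137432] [ 0.63913817  0.29365213 -0.72260103]
[[274.45746462 198.79713442]]
```

View pics/w1.png

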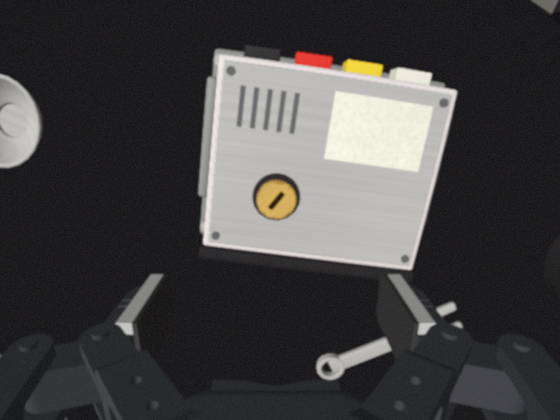

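The wrist view shows the recorder with the brass cap at (276,200), its slot running from lower left to upper right. I'll measure the cap's centre and slot direction from this.

```bash
cat > cap.py <<'E'
from h import *
import sys,json
n=sys.argv[1]; u,v=float(sys.argv[2]),float(sys.argv[3]); r=int(sys.argv[4]); z=.0745
im=np.load(n+'.npy');s=json.load(open(n+'.json'));c=cam('wrist',s)
h=cv2.cvtColor(im,cv2.COLOR_RGB2HSV);m=cv2.inRange(h,(10,90,70),(30,255,255));k=np.zeros_like(m);cv2.circle(k,(int(u),int(v)),r,255,-1);m&=k
cn=max(cv2.findContours(m,cv2.RETR_EXTERNAL,cv2.CHAIN_APPROX_NONE)[0],key=cv2.contourArea)
hull=cv2.convexHull(cn)[:,0].astype(float);P=onz(c,hull,z)[:,:2].astype(np.float32)
(ex,ey),(a,b),_=cv2.fitEllipse(P);print('cap centre',round(ex,4),round(ey,4),'diam',a,b)
f=np.zeros_like(m);cv2.drawContours(f,[cv2.convexHull(cn)],-1,255,-1);f=cv2.erode(f,np.ones((3,3)),iterations=2)
g=h[...,2].astype(float);v0=np.median(g[(f>0)&(m>0)]);ys,xs=np.nonzero((f>0)&(g<.62*v0))
Q=onz(c,np.c_[xs,ys].astype(float),z)[:,:2];q=Q-Q.mean(0);w,V=np.linalg.eigh(np.cov(q.T));d=V[:,1]
print('slot centre',Q.mean(0).round(4),'yaw deg',np.degrees(np.arctan2(d[1],d[0])).round(1)%180,'len,wid',(4*np.sqrt(w[::-1])*.87).round(4),len(xs))
E
python3 cap.py w1 276 200 24
# lid corners yaw
python3 - <<'E'
from h import *
import json
s=json.load(open('w1.json'));c=cam('wrist',s);P=onz(c,[[219,57],[455,92],[411,268],[205,243]],.061);print(P.round(4),np.linalg.norm(np.roll(P,-1,0)-P,axis=1))
f=(P[3]+P[2]-P[0]-P[1])[:2];l=(P[0]+P[3]-P[1]-P[2])[:2];f/=np.linalg.norm(f)
X=-f;Y=np.array([-X[1],X[0]]);C=P[:,:2].mean(0);print('yaw',np.degrees(np.arctan2(X[1],X[0])),'cap by cradle',C-.025*X+.035*Y)
E
```

```text
cap centre 0.4781 -0.2388 diam 0.031341709196567535 0.0319177582859993
slot centre [ 0.4772 -0.2393] yaw deg 165.4 len,wid [0.0151 0.0035] 89
[[ 0.5547 -0.159   0.061 ]
 [ 0.6067 -0.3286  0.061 ]
 [ 0.4674 -0.3713  0.061 ]
 [ 0.4164 -0.2023  0.061 ]] [0.17738805 0.14569124 0.1765581  0.14494938]
yaw 17.219173516980117 cap by cradle [ 0.47705731 -0.23925908]
```

```bash
Z='"turn":[[0,0,0],[0,0,0],[0,0,0],[0,0,0],[0,0,0]]'
python3 -m pendant '{"linear":[[2.35,-4.18,-0.8],[2.35,-4.18,-0.8],[2.35,-4.18,-0.8],[2.35,-4.18,-0.8],[2.35,-4.18,-0.8]],"turn":[[0,0,0],[0,0,0],[0,0,0],[0,0,0],[0,0,0]]}' | head -2
python3 -m pendant '{"linear":[[2.35,-4.18,-0.5],[2.35,-4.18,-0.5],[2.35,-4.18,-0.5],[2.35,-4.18,-0.5],[2.35,-4.18,-0.5]],"turn":[[0,0,0],[0,0,0],[0,0,0],[0,0,0],[0,0,0]]}' | head -2
python3 -m pendant '{"linear":[[2.35,-4.18,0],[0,0,0],[0,0,0],[0,0,0],[0,0,0]],"turn":[[0,0,0],[0,0,0],[0,0,0],[0,0,0],[0,0,0]]}'
python3 look.py w2; python3 -c "
from h import *
print(proj(cam('wrist'),[[.517,.286,.185]]),state()['joint_positions'])"
```

```text
t: 2.3
tool_pos: [0.4928, -0.0002, 0.3057]
t: 2.8
tool_pos: [0.5132, 0.2387, 0.3307]
t: 3.3
tool_pos: [0.5173, 0.2836, 0.3294]
eef_rot: [3.07, 0.664, 0.001]
contact_force: [0.1, 0.7, -0.2]
width: 0.0853
grasp_force: 0.0
[[272.22968912 226.23025686]] [-0.22931053  0.30140797 -0.46809349  1.74930043  0.14961831  1.12569582
 -1.88876164]
```

View pics/w2.png

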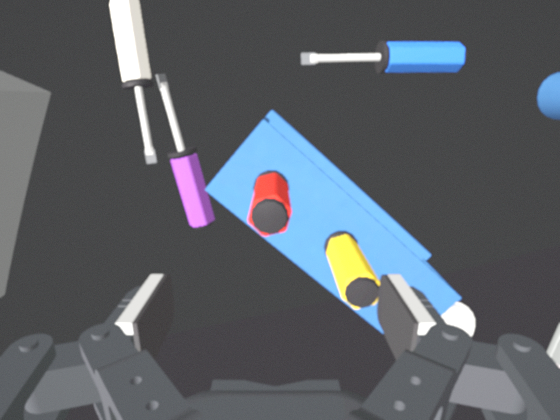

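The wrist view shows red with its dark top at (270,216), yellow at (360,290), and the look-alikes lying loose (white, purple, blue). Next is a close crop of the red grip to get its hexagon.

Run:
```python
from h import *
im=np.load('w2.npy');save(cv2.resize(im[165:245,235:305],None,fx=7,fy=7,interpolation=cv2.INTER_CUBIC),'crop1.png')
```

```text
(no output)
```

View pics/crop1.png

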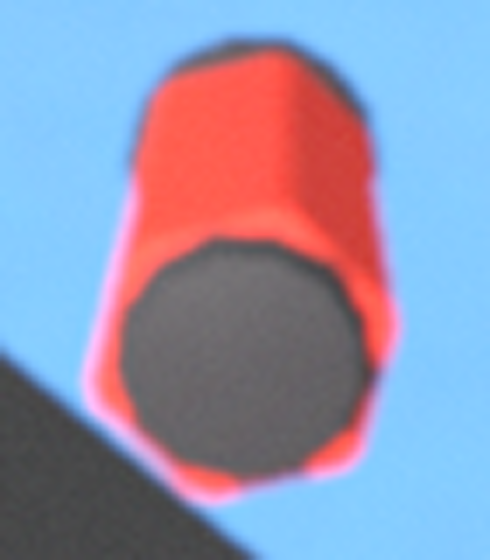

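The crop shows the hexagon's upper rim with corners near (93,385), (190,495), (355,460), (397,330), (290,210) and (145,235). The top disc is centred at (243,355). I'll fit a hexagon to these.

Run:
```python
from h import *
import json
from scipy.optimize import least_squares
s=json.load(open('w2.json'));c=cam('wrist',s)
pc=np.array([[93,385],[190,495],[355,460],[397,330],[290,210],[145,235]])/7-.5+[235,165]
disc=np.array([[243,355]])/7-.5+[235,165]
print('disc',onz(c,disc,.185).round(4))
for z in(.18,.184):
    P=onz(c,pc,z)[:,:2]
    def hexa(p): a=p[2]-np.arange(6)*np.pi/3*sg;return p[:2]+p[3]*np.c_[np.cos(a),np.sin(a)]
    for sg in(1,-1):
        a0=np.arctan2(*(P[0]-P.mean(0))[::-1]);r=least_squares(lambda p:(hexa(p)-P).ravel(),[*P.mean(0),a0,.0154])
        if r.cost<1e-4: print(z,r.x.round(4),'corner yaw mod60',np.degrees(r.x[2])%60,'rms mm',1e3*np.sqrt(2*r.cost/12))
R=Ro.from_rotvec(s['eef_rot']).as_matrix();print('tool',s['tool_pos'],'y yaw',np.degrees(np.arctan2(R[1,1],R[0,1])))
```

```text
disc [[0.523  0.2907 0.185 ]]
0.18 [0.5217 0.29   2.1911 0.0145] corner yaw mod60 5.539309519625078 rms mm 0.42498248569026603
0.184 [0.5229 0.2904 2.1911 0.0143] corner yaw mod60 5.539309480408377 rms mm 0.41723506037301367
tool [0.5173293918644208, 0.2835733434655779, 0.32942911396755375] y yaw -65.6005888802879
```

```bash
python3 -m pendant '{"linear":[[0.7,-0.4,0],[0,0,0],[0,0,0],[0,0,3],[0,0,2]],"turn":[[0,0,0.11],[0,0,0.11],[0,0,0.11],[0,0,0],[0,0,0]]}'
python3 -m pendant '{"linear":[[0,0,2],[0,0,2],[0,0,2],[0,0,2],[0,0,0]],"turn":[[0,0,0],[0,0,0],[0,0,0],[0,0,0],[0,0,0]]}'
python3 -c "
from h import *
s=state();R=Ro.from_rotvec(s['eef_rot']).as_matrix();print(s['tool_pos'],R[:,2],'y yaw',np.degrees(np.arctan2(R[1,1],R[0,1])))"
```

```text
t: 3.85
tool_pos: [0.5218, 0.2904, 0.2783]
eef_rot: [3.138, 0.151, 0.001]
contact_force: [0.6, -0.3, -0.2]
width: 0.0856
grasp_force: 0.0
t: 4.35
tool_pos: [0.521, 0.29, 0.1969]
eef_rot: [3.136, 0.152, -0.005]
contact_force: [0.7, -0.5, -0.4]
width: 0.0853
grasp_force: 0.0
[0.520953   0.28996368 0.19689638] [-0.00303393 -0.00196872 -0.99999346] y yaw -84.4626013280164
```

Well placed, so I'll close and lift: the blade's end must go from 15 mm to above the plate, over 130 mm for a clear view.

```bash
python3 -m pendant '{"linear":[[0,0,0],[0,0,0],[0,0,0],[0,0,0],[0,0,0]],"turn":[[0,0,0],[0,0,0],[0,0,0],[0,0,0],[0,0,0]]}' 0
python3 -m pendant '{"linear":[[0,0,0],[0,0,0],[0,0,0]],"turn":[[0,0,0],[0,0,0],[0,0,0]]}'
python3 -m pendant '{"linear":[[0,0,-2],[0,0,-3],[0,0,-3],[0,0,-3],[0,0,-3]],"turn":[[0,0,0],[0,0,0],[0,0,0],[0,0,0],[0,0,0]]}'
python3 -m pendant '{"linear":[[0,0,-1],[0,0,-1],[0,0,0]],"turn":[[0,0,0],[0,0,0],[0,0,0]]}'
python3 look.py w3
python3 - <<'E'
from h import *
s=state();np.save('s3.npy',eyes.capture('side'));tip=s['tool_pos']-np.array([0,0,.054+.13])
print(tip,'side',proj(cam('side'),[tip,tip+[0,0,.1]]).round(),'wrist',proj(cam('wrist',s),[tip,tip+[0,0,.1]]).round())
w=np.load('w3.npy');S=np.load('s3.npy')
u,v=proj(cam('side'),[tip])[0].astype(int);a=cv2.resize(S[v-70:v+20,u-45:u+45],(400,400),interpolation=3)
save(np.hstack([a,cv2.resize(w[100:400,130:430],(400,400))]),'g3.png')
E
```

```text
t: 4.85
tool_pos: [0.5218, 0.2915, 0.1996]
eef_rot: [-3.138, -0.153, -0.001]
contact_force: [-0.4, -1.2, 3.7]
width: 0.0262
grasp_force: 61.3
t: 5.15
tool_pos: [0.5219, 0.2915, 0.1995]
eef_rot: [-3.138, -0.153, -0.001]
contact_force: [-0.4, -1.7, 6.0]
width: 0.0261
grasp_force: 61.5
t: 5.65
tool_pos: [0.5213, 0.2914, 0.3401]
eef_rot: [-3.138, -0.154, 0.0]
contact_force: [0.6, -0.1, -1.6]
width: 0.0259
grasp_force: 60.9
t: 5.95
tool_pos: [0.5217, 0.2915, 0.3594]
eef_rot: [-3.138, -0.153, -0.001]
contact_force: [-0.0, 0.3, -1.5]
width: 0.0256
grasp_force: 60.9
[0.52152693 0.29136979 0.1743996 ] side [[187. 306.]
 [178. 282.]] wrist [[276. 210.]
 [276. 268.]]
```

View pics/g3.png

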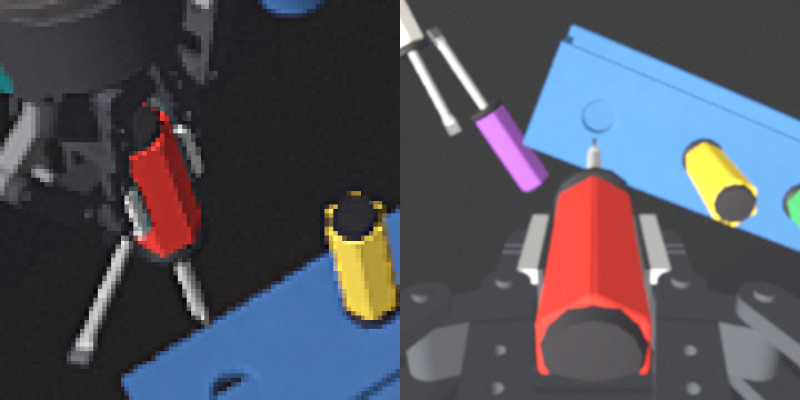

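The driver is gripped across 26 mm (flat to flat), upright and clear of the stand. In the wrist view (camera on tool +x) the blade near crop (594,150) shows edge-on, much narrower than the shaft. Its width therefore lies along tool x, and I hold the y flats. Next I raise it to clear the yellow and green tops and travel to the cap.

```bash
python3 -m pendant '{"linear":[[0,0,-2.5],[0,0,-2.5],[0,2,0],[-0.86,4.76,0],[-0.86,4.76,0]],"turn":[[0,0,0],[0,0,0],[0,0,0],[0,0,0],[0,0,0]]}' | head -2
python3 -m pendant '{"linear":[[-0.86,4.76,0],[-0.86,4.76,0],[-0.86,4.76,0],[-0.86,4.76,0],[-0.86,4.76,0]],"turn":[[0,0,0],[0,0,0],[0,0,0],[0,0,0],[0,0,0]]}' | head -2
python3 -m pendant '{"linear":[[-0.86,4.76,0],[-0.86,4.76,0],[-0.86,4.76,0],[-0.86,2.76,0],[0,0,0]],"turn":[[0,0,0],[0,0,0],[0,0,0],[0,0,-0.14],[0,0,-0.14]]}' | head -2
python3 -m pendant '{"linear":[[0,0,0],[0,0,0],[0,0,0],[0,0,0],[0,0,0]],"turn":[[0,0,-0.14],[0,0,-0.14],[0,0,-0.14],[0,0,-0.14],[0,0,-0.14]]}' | head -3
python3 -m pendant '{"linear":[[0,0,0],[0,0,0],[0,0,0],[0,0,0],[0,0,0]],"turn":[[0,0,-0.14],[0,0,-0.14],[0,0,-0.14],[0,0,-0.14],[0,0,-0.14]]}' | head -3
python3 -m pendant '{"linear":[[0,0,0],[0,0,0],[0,0,0],[0,0,0],[0,0,0]],"turn":[[0,0,-0.14],[0,0,-0.14],[0,0,-0.14],[0,0,-0.14],[0,0,-0.14]]}' | head -3
python3 -m pendant '{"linear":[[0,0,0],[0,0,0],[0,0,0],[0,0,0],[0,0,0]],"turn":[[0,0,-0.14],[0,0,-0.14],[0,0,-0.14],[0,0,0],[0,0,0]]}'
cat > st.py <<'E'
from h import *
s=state();R=Ro.from_rotvec(s['eef_rot']).as_matrix();p=s['tool_pos']
d=np.array([.4775,-.239])-p[:2]
print('t',s['t'],p.round(4),'z',R[:,2].round(4),'x yaw',np.degrees(np.arctan2(R[1,0],R[0,0])).round(2),'tip z',round(p[2]-.1845,4),'to cap tool xy cm',(R[:2,:2].T@d*100).round(2),'F',np.round(s['contact_force'],1),'M',np.round(s['ft_torque'],2),'j7',s['joint_positions'][6].round(2),'w',s['width'])
E
python3 st.py
```

```text
t: 6.55
tool_pos: [0.5152, 0.1742, 0.4074]
t: 7.05
tool_pos: [0.4953, -0.0679, 0.4079]
t: 7.55
tool_pos: [0.4769, -0.2433, 0.4073]
t: 8.05
tool_pos: [0.4783, -0.2388, 0.4075]
eef_rot: [-2.69, -1.619, 0.002]
t: 8.55
tool_pos: [0.4783, -0.2388, 0.4075]
eef_rot: [-1.972, -2.443, 0.001]
t: 9.05
tool_pos: [0.4783, -0.2388, 0.4075]
eef_rot: [-1.015, -2.971, -0.0]
t: 9.55
tool_pos: [0.4784, -0.2389, 0.4081]
eef_rot: [-0.389, -3.116, -0.001]
contact_force: [0.6, -0.7, -0.1]
width: 0.0259
grasp_force: 60.8
t 9.55 [ 0.4784 -0.2389  0.4081] z [-1.2e-03  6.0e-04 -1.0e+00] x yaw 165.77 tip z 0.2236 to cap tool xy cm [ 0.08 -0.03] F [ 0.6 -0.7 -0.1] M [-0.05  0.   -0.01] j7 1.64 w 0.025902986076911355
```

```bash
python3 -m pendant '{"linear":[[0,0,3],[0,0,3],[0,0,3],[0,0,2],[0,0,1.5]],"turn":[[0,0,0],[0,0,0],[0,0,0],[0,0,0],[0,0,0]]}' |head -2
python3 -m pendant '{"linear":[[0,0,0.5],[0,0,0],[0,0,0]],"turn":[[0,0,0],[0,0,0],[0,0,0]]}' | head -2
python3 look.py w4; python3 st.py
python3 - <<'E'
from h import *
import json
s=json.load(open('w4.json'));c=cam('wrist',s);R=Ro.from_rotvec(s['eef_rot']).as_matrix();t=np.array(s['tool_pos'])+R@[0,0,.1845]
x=R[:,0]
print('tip',proj(c,[t,t+.0055*x,t-.0055*x]).round(1).tolist(),'slot',proj(c,[[.4775,-.239,.0745],np.r_[.4775,-.239,.0745]+.0083*x,np.r_[.4775,-.239,.0745]-.0083*x]).round(1).tolist())
u,v=proj(c,[t])[0].astype(int);im=np.load('w4.npy');print(u-50,v-45)
save(cv2.resize(im[v-45:v+30,u-50:u+50],None,fx=8,fy=8,interpolation=cv2.INTER_CUBIC),'g4.png')
E
```

```text
t: 10.05
tool_pos: [0.478, -0.2386, 0.282]
t: 10.35
tool_pos: [0.4789, -0.239, 0.2796]
t 10.4 [ 0.4789 -0.239   0.2798] z [ 1.1e-03 -4.0e-04 -1.0e+00] x yaw 165.97 tip z 0.0953 to cap tool xy cm [ 0.14 -0.04] F [-0.2 -0.2 -0.9] M [-0.02  0.02 -0.01] j7 1.61 w 0.025906362392602245
tip [[274.4, 209.3], [274.4, 202.2], [274.4, 216.3]] slot [[274.0, 200.3], [274.0, 190.3], [274.0, 210.2]]
224 164
```

View pics/g4.png

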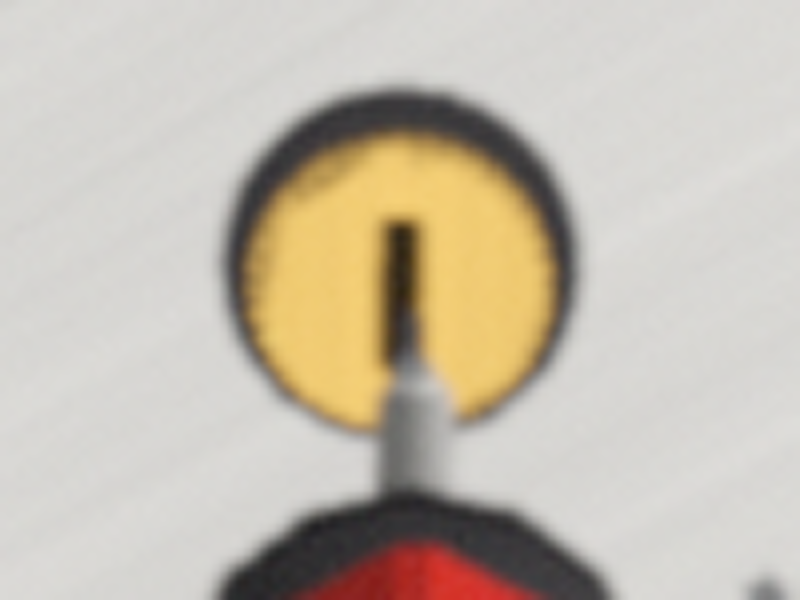

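The crop shows the blade edge-on with its far corner at about (408,315), and the slot exactly vertical at x≈400 with its near end at y≈222. So the yaw is right, and the blade needs about 0.6 mm toward tool −y and a little along +x. I'll correct that and come down slowly, watching the force.

```bash
python3 -m pendant '{"linear":[[0.08,-0.06,0],[0,0,0.6],[0,0,0.6],[0,0,0.4],[0,0,0]],"turn":[[0,0,0],[0,0,0],[0,0,0],[0,0,0],[0,0,0]]}' |head -2
python3 -m pendant '{"linear":[[0,0,0.1],[0,0,0.1],[0,0,0]],"turn":[[0,0,0],[0,0,0],[0,0,0]]}' | sed -n 2,4p
python3 st.py
python3 -m pendant '{"linear":[[0,0,0.1],[0,0,0.1],[0,0,0]],"turn":[[0,0,0],[0,0,0],[0,0,0]]}' | sed -n 2,4p;python3 st.py
```

```text
t: 10.9
tool_pos: [0.4774, -0.2391, 0.2621]
tool_pos: [0.4776, -0.2393, 0.2609]
eef_rot: [0.382, 3.118, 0.0]
contact_force: [-0.0, 0.1, -0.5]
t 11.2 [ 0.4776 -0.2393  0.2609] z [ 0.  0. -1.] x yaw 166.03 tip z 0.0764 to cap tool xy cm [0.02 0.02] F [-0.   0.1 -0.5] M [0.01 0.02 0.01] j7 1.61 w 0.026151056062873414
tool_pos: [0.4776, -0.2392, 0.2588]
eef_rot: [-0.382, -3.118, -0.0]
contact_force: [-0.1, -0.0, -1.9]
t 11.5 [ 0.4776 -0.2392  0.2588] z [-2.e-04  1.e-04 -1.e+00] x yaw 166.03 tip z 0.0743 to cap tool xy cm [0.01 0.02] F [-0.1 -0.  -1.9] M [ 0.05 -0.05  0.02] j7 1.61 w 0.02573360579412845
```

```bash
for i in 1 2; do :; done
python3 -m pendant '{"linear":[[0,0,0.1],[0,0,0]],"turn":[[0,0,0],[0,0,0]]}' | sed -n 2,4p
python3 -m pendant '{"linear":[[0,0,0.05],[0,0,0]],"turn":[[0,0,0],[0,0,0]]}' | sed -n 2,4p
python3 -m pendant '{"linear":[[0,0,0.05],[0,0,0]],"turn":[[0,0,0],[0,0,0]]}' | sed -n 2,4p;python3 st.py
```

```text
tool_pos: [0.4776, -0.2393, 0.2579]
eef_rot: [-0.382, -3.118, 0.0]
contact_force: [-0.1, -1.9, -0.5]
tool_pos: [0.4776, -0.2394, 0.2574]
eef_rot: [0.382, 3.118, -0.0]
contact_force: [-0.3, -1.0, -0.7]
tool_pos: [0.4776, -0.2394, 0.2569]
eef_rot: [0.382, 3.118, -0.0]
contact_force: [0.4, -0.9, -0.2]
t 12.1 [ 0.4776 -0.2394  0.2569] z [ 1.e-04 -1.e-04 -1.e+00] x yaw 166.03 tip z 0.0724 to cap tool xy cm [0.02 0.04] F [ 0.4 -0.9 -0.2] M [-0.53  0.04  0.05] j7 1.61 w 0.025646055686867217
```

```bash
python3 -m pendant '{"linear":[[0,-0.04,0.03],[0,0,0]],"turn":[[0,0,0],[0,0,0]]}' >/dev/null; python3 st.py
python3 -m pendant '{"linear":[[0,0,0.05],[0,0,0]],"turn":[[0,0,0],[0,0,0]]}' >/dev/null; python3 st.py
python3 -m pendant '{"linear":[[0,0,0.05],[0,0,0]],"turn":[[0,0,0],[0,0,0]]}' >/dev/null; python3 st.py
```

```text
t 12.3 [ 0.4775 -0.2397  0.2566] z [-0.e+00  1.e-04 -1.e+00] x yaw 166.03 tip z 0.0721 to cap tool xy cm [0.02 0.06] F [-0.9 -0.7 -0.1] M [-0.29  0.04  0.02] j7 1.61 w 0.02569505993016453
t 12.5 [ 0.4776 -0.2397  0.2563] z [ 2.e-04 -0.e+00 -1.e+00] x yaw 166.03 tip z 0.0718 to cap tool xy cm [0.03 0.06] F [-0.9 -0.5  2.3] M [-0.2   0.25 -0.04] j7 1.61 w 0.025986735536459155
t 12.7 [ 0.4777 -0.2397  0.256 ] z [ 6.e-04 -2.e-04 -1.e+00] x yaw 166.03 tip z 0.0715 to cap tool xy cm [0.04 0.06] F [-0.9 -1.2  7.2] M [-0.12  0.46  0.03] j7 1.61 w 0.02591032091002871
```

The blade is in the slot: contact comes at tip z≈71.6 mm, well below the mouth at about 74–75 mm. That leaves roughly 1.3 mm to go, about 2 rad. I'll press to about 15 N, then start turning with feed (0.64 mm/rad).

```bash
python3 -m pendant '{"linear":[[-0.02,0,0.05],[0,0,0]],"turn":[[0,0,0],[0,0,0]]}' >/dev/null; python3 st.py
python3 -m pendant '{"linear":[[0,0,0.03],[0,0,0],[0,0,0]],"turn":[[0,0,0],[0,0,0],[0,0,0]]}' >/dev/null; python3 st.py
python3 -m pendant '{"linear":[[0,0,0.005],[0,0,0.005],[0,0,0]],"turn":[[0,0,0.08],[0,0,0.08],[0,0,0]]}' >/dev/null; python3 st.py
```

```text
t 12.9 [ 0.478  -0.2398  0.2558] z [ 7.e-04 -3.e-04 -1.e+00] x yaw 166.03 tip z 0.0713 to cap tool xy cm [0.07 0.07] F [-2.1  0.  10.6] M [0.03 0.84 0.02] j7 1.61 w 0.025963886796597946
t 13.2 [ 0.478  -0.2398  0.2556] z [ 9.e-04 -4.e-04 -1.e+00] x yaw 166.02 tip z 0.0711 to cap tool xy cm [0.07 0.06] F [-3.2  0.1 12.9] M [0.12 0.97 0.05] j7 1.61 w 0.026052135130617115
t 13.5 [ 0.4783 -0.24    0.2557] z [ 1.7e-03 -8.0e-04 -1.0e+00] x yaw 156.68 tip z 0.0712 to cap tool xy cm [0.11 0.06] F [-1.6 -0.  11.1] M [-0.39  0.47  0.04] j7 1.45 w 0.02578219967164622
```

```bash
python3 -m pendant '{"linear":[[0.04,-0.02,0.01],[0,0,0.01],[0,0,0]],"turn":[[0,0,0.08],[0,0,0.08],[0,0,0]]}' >/dev/null; python3 st.py
python3 -m pendant '{"linear":[[0,0,0.01],[0,0,0.01],[0,0,0]],"turn":[[0,0,0.08],[0,0,0.08],[0,0,0]]}' >/dev/null; python3 st.py
python3 -m pendant '{"linear":[[0,0,0.01],[0,0,0.01],[0,0,0]],"turn":[[0,0,0.08],[0,0,0.08],[0,0,0]]}' >/dev/null; python3 st.py
```

```text
t 13.8 [ 0.4781 -0.2399  0.2557] z [ 2.3e-03 -9.0e-04 -1.0e+00] x yaw 147.52 tip z 0.0712 to cap tool xy cm [0.1  0.05] F [-0.5  0.2 13.7] M [-0.33  0.22  0.1 ] j7 1.3 w 0.0260132713848337
t 14.1 [ 0.4781 -0.24    0.2555] z [ 0.0023 -0.001  -1.    ] x yaw 138.35 tip z 0.071 to cap tool xy cm [0.11 0.04] F [-1.  -0.9 14.3] M [-0.38  0.35  0.05] j7 1.15 w 0.02595545677960041
t 14.4 [ 0.4781 -0.2401  0.2554] z [ 0.0023 -0.0011 -1.    ] x yaw 129.19 tip z 0.0709 to cap tool xy cm [0.12 0.03] F [-1.4 -1.4 15.7] M [-0.49  0.49  0.05] j7 0.99 w 0.025856871033232615
```

Torque is about 0.05–0.1 N m at about 15 N, and the cap is sinking with the turn. I'll carry on.

```bash
python3 -m pendant '{"linear":[[0,0,0.005],[0,0,0.005],[0,0,0]],"turn":[[0,0,0.08],[0,0,0.08],[0,0,0]]}' >/dev/null; python3 st.py
python3 -m pendant '{"linear":[[0,0,0.005],[0,0,0.005],[0,0,0]],"turn":[[0,0,0.08],[0,0,0.08],[0,0,0]]}' >/dev/null; python3 st.py
python3 -m pendant '{"linear":[[0,0,0.005],[0,0,0.005],[0,0,0]],"turn":[[0,0,0.08],[0,0,0.08],[0,0,0]]}' >/dev/null; python3 st.py
```

```text
t 14.7 [ 0.478  -0.2402  0.2552] z [ 0.0021 -0.0012 -1.    ] x yaw 120.01 tip z 0.0707 to cap tool xy cm [0.13 0.02] F [-2.7 -2.4 13.9] M [-0.56  0.66  0.05] j7 0.84 w 0.025984890794858894
t 15.0 [ 0.4779 -0.2403  0.2552] z [ 0.0021 -0.0012 -1.    ] x yaw 110.84 tip z 0.0707 to cap tool xy cm [0.13 0.  ] F [-2.2 -1.7 16.8] M [-0.69  0.78  0.15] j7 0.69 w 0.02600417331715845
t 15.3 [ 0.4778 -0.2403  0.255 ] z [ 0.0019 -0.0012 -1.    ] x yaw 101.67 tip z 0.0705 to cap tool xy cm [ 0.13 -0.01] F [-3.4 -1.6 16.5] M [-0.67  0.91  0.09] j7 0.54 w 0.02582060600555325
```

```bash
python3 -m pendant '{"linear":[[-0.01,-0.03,0.003],[0,0,0.005],[0,0,0]],"turn":[[0,0,0.08],[0,0,0.08],[0,0,0]]}' >/dev/null; python3 st.py
python3 -m pendant '{"linear":[[0,0,0.005],[0,0,0.005],[0,0,0]],"turn":[[0,0,0.08],[0,0,0.08],[0,0,0]]}' >/dev/null; python3 st.py
```

```text
t 15.6 [ 0.4776 -0.2404  0.2549] z [ 0.002  -0.0011 -1.    ] x yaw 92.51 tip z 0.0704 to cap tool xy cm [ 0.14 -0.01] F [-2.3 -2.1 15.7] M [-0.63  0.8   0.08] j7 0.39 w 0.026032537264228644
t 15.9 [ 0.4775 -0.2404  0.2548] z [ 0.0018 -0.0011 -1.    ] x yaw 83.34 tip z 0.0703 to cap tool xy cm [ 0.14 -0.02] F [-2.9 -1.7 16.8] M [-0.65  0.96  0.1 ] j7 0.23 w 0.025747263355104282
```

```bash
python3 -m pendant '{"linear":[[0,0,0.005],[0,0,0.005],[0,0,0]],"turn":[[0,0,0.06],[0,0,0.06],[0,0,0]]}' >/dev/null; python3 st.py
```

```text
t 16.2 [ 0.4775 -0.2404  0.2547] z [ 0.0017 -0.0011 -1.    ] x yaw 76.51 tip z 0.0702 to cap tool xy cm [ 0.14 -0.03] F [-3.  -2.1 17.6] M [-0.59  1.06  0.11] j7 0.12 w 0.025628548915648225
```

```bash
python3 -m pendant '{"linear":[[-0.01,-0.02,0.003],[0,0,0.003]],"turn":[[0,0,0.06],[0,0,0.06]]}' >/dev/null; python3 st.py
python3 -m pendant '{"linear":[[0,0,0]],"turn":[[0,0,0]]}' >/dev/null; python3 st.py
python3 -m pendant '{"linear":[[0,0,0.003],[0,0,0.003]],"turn":[[0,0,0.06],[0,0,0.06]]}' >/dev/null; python3 st.py
python3 -m pendant '{"linear":[[0,0,0]],"turn":[[0,0,0]]}' >/dev/null; python3 st.py
```

```text
t 16.4 [ 0.4773 -0.2405  0.2547] z [ 0.0019 -0.001  -1.    ] x yaw 69.63 tip z 0.0702 to cap tool xy cm [ 0.15 -0.03] F [-2.4 -1.3 16.2] M [-0.49  0.97  0.2 ] j7 0.01 w 0.02574395223075103
t 16.5 [ 0.4773 -0.2405  0.2547] z [ 0.0018 -0.001  -1.    ] x yaw 69.63 tip z 0.0702 to cap tool xy cm [ 0.14 -0.04] F [-2.7 -1.8 15.9] M [-0.57  0.89  0.12] j7 0.01 w 0.025818644216919488
t 16.7 [ 0.4773 -0.2405  0.2546] z [ 1.7e-03 -9.0e-04 -1.0e+00] x yaw 62.76 tip z 0.0701 to cap tool xy cm [ 0.14 -0.05] F [-2.7 -1.9 16.6] M [-0.52  0.99  0.11] j7 -0.11 w 0.025906127743909924
t 16.8 [ 0.4773 -0.2404  0.2546] z [ 0.0017 -0.001  -1.    ] x yaw 62.76 tip z 0.0701 to cap tool xy cm [ 0.14 -0.05] F [-3.3 -1.7 16.3] M [-0.49  1.03  0.09] j7 -0.11 w 0.025994241311808674
```

```bash
python3 -m pendant '{"linear":[[0,0,0.003],[0,0,0.003]],"turn":[[0,0,0.06],[0,0,0.06]]}' >/dev/null; python3 st.py
python3 -m pendant '{"linear":[[0,0,0]],"turn":[[0,0,0]]}' >/dev/null; python3 st.py
```

```text
t 17.0 [ 0.4772 -0.2405  0.2545] z [ 1.7e-03 -9.0e-04 -1.0e+00] x yaw 55.88 tip z 0.07 to cap tool xy cm [ 0.14 -0.06] F [-2.6 -0.8 16.5] M [-0.46  1.08  0.06] j7 -0.22 w 0.026137180831979058
t 17.1 [ 0.4772 -0.2404  0.2545] z [ 1.6e-03 -9.0e-04 -1.0e+00] x yaw 55.88 tip z 0.07 to cap tool xy cm [ 0.13 -0.06] F [-3.3 -0.3 16.5] M [-0.48  1.11  0.09] j7 -0.22 w 0.02607330361097126
```

Torque is steady around 0.1 N m with no stop yet. Continuing in small steps.

```bash
python3 -m pendant '{"linear":[[-0.01,-0.02,0.003],[0,0,0.003]],"turn":[[0,0,0.06],[0,0,0.06]]}' >/dev/null; python3 st.py
python3 -m pendant '{"linear":[[0,0,0]],"turn":[[0,0,0]]}' >/dev/null; python3 st.py
python3 -m pendant '{"linear":[[0,0,0.003],[0,0,0.003]],"turn":[[0,0,0.06],[0,0,0.06]]}' >/dev/null; python3 st.py
python3 -m pendant '{"linear":[[0,0,0]],"turn":[[0,0,0]]}' >/dev/null; python3 st.py
```

```text
t 17.3 [ 0.4771 -0.2404  0.2545] z [ 1.8e-03 -9.0e-04 -1.0e+00] x yaw 49.0 tip z 0.07 to cap tool xy cm [ 0.14 -0.06] F [-2.  -1.2 15.8] M [-0.52  0.95  0.13] j7 -0.34 w 0.02592352834300243
t 17.4 [ 0.4771 -0.2404  0.2544] z [ 1.7e-03 -9.0e-04 -1.0e+00] x yaw 49.0 tip z 0.0699 to cap tool xy cm [ 0.13 -0.06] F [-3.1 -1.3 15.6] M [-0.5   0.99  0.04] j7 -0.34 w 0.0260486842938346
t 17.6 [ 0.477  -0.2404  0.2544] z [ 1.7e-03 -8.0e-04 -1.0e+00] x yaw 42.13 tip z 0.0699 to cap tool xy cm [ 0.13 -0.07] F [-3.4 -1.4 15.9] M [-0.45  1.01  0.15] j7 -0.45 w 0.025681835745208065
t 17.7 [ 0.477  -0.2404  0.2544] z [ 1.7e-03 -9.0e-04 -1.0e+00] x yaw 42.12 tip z 0.0699 to cap tool xy cm [ 0.13 -0.07] F [-3.6 -1.  16. ] M [-0.47  1.05  0.09] j7 -0.45 w 0.026037904425011724
```

```bash
python3 -m pendant '{"linear":[[0,0,0.003],[0,0,0.003]],"turn":[[0,0,0.06],[0,0,0.06]]}' >/dev/null; python3 st.py
python3 -m pendant '{"linear":[[0,0,0]],"turn":[[0,0,0]]}' >/dev/null; python3 st.py
```

```text
t 17.9 [ 0.477  -0.2404  0.2543] z [ 1.5e-03 -7.0e-04 -1.0e+00] x yaw 35.25 tip z 0.0698 to cap tool xy cm [ 0.12 -0.08] F [-3.6 -1.3 15.6] M [-0.34  1.04  0.16] j7 -0.56 w 0.02578981006072543
t 18.0 [ 0.4771 -0.2403  0.2543] z [ 1.7e-03 -8.0e-04 -1.0e+00] x yaw 35.26 tip z 0.0698 to cap tool xy cm [ 0.11 -0.08] F [-3.6 -1.1 15.8] M [-0.39  1.04  0.03] j7 -0.56 w 0.025711588454789346
```

```bash
python3 -m pendant '{"linear":[[-0.02,-0.01,0.003],[0,0,0.003]],"turn":[[0,0,0.06],[0,0,0.06]]}' >/dev/null; python3 st.py
python3 -m pendant '{"linear":[[0,0,0]],"turn":[[0,0,0]]}' >/dev/null; python3 st.py
python3 -m pendant '{"linear":[[0,0,0.003],[0,0,0.003]],"turn":[[0,0,0.06],[0,0,0.06]]}' >/dev/null; python3 st.py
python3 -m pendant '{"linear":[[0,0,0]],"turn":[[0,0,0]]}' >/dev/null; python3 st.py
```

```text
t 18.2 [ 0.4768 -0.2403  0.2542] z [ 1.7e-03 -6.0e-04 -1.0e+00] x yaw 28.38 tip z 0.0697 to cap tool xy cm [ 0.12 -0.09] F [-3.4 -1.  15.9] M [-0.3   0.9   0.09] j7 -0.68 w 0.02570791360157534
t 18.3 [ 0.4769 -0.2403  0.2542] z [ 1.7e-03 -7.0e-04 -1.0e+00] x yaw 28.39 tip z 0.0697 to cap tool xy cm [ 0.12 -0.08] F [-3.3 -1.  16.5] M [-0.26  0.97  0.09] j7 -0.68 w 0.02573702898578942
t 18.5 [ 0.4768 -0.2403  0.2541] z [ 1.6e-03 -6.0e-04 -1.0e+00] x yaw 21.51 tip z 0.0696 to cap tool xy cm [ 0.11 -0.1 ] F [-2.9 -0.2 16.9] M [-0.18  1.03  0.11] j7 -0.79 w 0.025534049032150667
t 18.6 [ 0.4768 -0.2403  0.2541] z [ 1.6e-03 -6.0e-04 -1.0e+00] x yaw 21.51 tip z 0.0696 to cap tool xy cm [ 0.11 -0.09] F [-3.5 -0.1 16.2] M [-0.22  1.01  0.1 ] j7 -0.79 w 0.025850947664726547
```

```bash
python3 -m pendant '{"linear":[[0,0,0.003],[0,0,0.003]],"turn":[[0,0,0.06],[0,0,0.06]]}' >/dev/null; python3 st.py
python3 -m pendant '{"linear":[[0,0,0]],"turn":[[0,0,0]]}' >/dev/null; python3 st.py
```

```text
t 18.8 [ 0.4768 -0.2403  0.2541] z [ 1.6e-03 -5.0e-04 -1.0e+00] x yaw 14.63 tip z 0.0696 to cap tool xy cm [ 0.1  -0.11] F [-3.3 -0.8 16.7] M [-0.16  1.05  0.11] j7 -0.91 w 0.02583713937472193
t 18.9 [ 0.4768 -0.2403  0.2541] z [ 1.5e-03 -6.0e-04 -1.0e+00] x yaw 14.63 tip z 0.0696 to cap tool xy cm [ 0.1 -0.1] F [-3.3  0.1 17. ] M [-0.2   1.05  0.07] j7 -0.91 w 0.026239216999490788
```

```bash
python3 -m pendant '{"linear":[[-0.02,0,0.003],[0,0,0.003]],"turn":[[0,0,0.06],[0,0,0.06]]}' >/dev/null; python3 st.py
python3 -m pendant '{"linear":[[0,0,0]],"turn":[[0,0,0]]}' >/dev/null; python3 st.py
python3 -m pendant '{"linear":[[0,0,0.003],[0,0,0.003]],"turn":[[0,0,0.06],[0,0,0.06]]}' >/dev/null; python3 st.py
python3 -m pendant '{"linear":[[0,0,0]],"turn":[[0,0,0]]}' >/dev/null; python3 st.py
```

```text
t 19.1 [ 0.4766 -0.2403  0.254 ] z [ 1.7e-03 -4.0e-04 -1.0e+00] x yaw 7.76 tip z 0.0695 to cap tool xy cm [ 0.1  -0.11] F [-2.6 -0.2 16.2] M [-0.05  0.91  0.09] j7 -1.02 w 0.025940468478366584
t 19.2 [ 0.4766 -0.2402  0.254 ] z [ 1.5e-03 -4.0e-04 -1.0e+00] x yaw 7.76 tip z 0.0695 to cap tool xy cm [ 0.1  -0.11] F [-2.3 -0.5 16.1] M [-0.14  0.99  0.14] j7 -1.02 w 0.025789726085448078
t 19.4 [ 0.4766 -0.2402  0.2539] z [ 1.5e-03 -3.0e-04 -1.0e+00] x yaw 0.89 tip z 0.0694 to cap tool xy cm [ 0.09 -0.12] F [-2.4  1.  15.3] M [0.03 0.95 0.11] j7 -1.13 w 0.025851278335720856
t 19.5 [ 0.4766 -0.2402  0.2539] z [ 1.5e-03 -4.0e-04 -1.0e+00] x yaw 0.89 tip z 0.0694 to cap tool xy cm [ 0.09 -0.12] F [-2.5  0.  15.7] M [-0.04  1.02  0.08] j7 -1.13 w 0.025883154142951986
```

```bash
python3 -m pendant '{"linear":[[0,0,0.003],[0,0,0.003]],"turn":[[0,0,0.06],[0,0,0.06]]}' >/dev/null; python3 st.py
python3 -m pendant '{"linear":[[0,0,0]],"turn":[[0,0,0]]}' >/dev/null; python3 st.py
```

```text
t 19.7 [ 0.4766 -0.2402  0.2538] z [ 1.5e-03 -2.0e-04 -1.0e+00] x yaw -5.99 tip z 0.0693 to cap tool xy cm [ 0.08 -0.13] F [-2.3  0.6 15.8] M [0.12 0.97 0.12] j7 -1.25 w 0.025832591926579954
t 19.8 [ 0.4766 -0.2401  0.2538] z [ 1.4e-03 -3.0e-04 -1.0e+00] x yaw -5.99 tip z 0.0693 to cap tool xy cm [ 0.07 -0.12] F [-3.5  0.9 15.5] M [0.07 1.07 0.11] j7 -1.25 w 0.025862198691285032
```

About 3.0 rad so far; the stop should come by about 3.4 plus slack. Finer steps from here.

```bash
python3 -m pendant '{"linear":[[0,0,0.003]],"turn":[[0,0,0.06]]}' >/dev/null; python3 st.py
python3 -m pendant '{"linear":[[0,0,0]],"turn":[[0,0,0]]}' >/dev/null; python3 st.py
python3 -m pendant '{"linear":[[0,0,0.003]],"turn":[[0,0,0.06]]}' >/dev/null; python3 st.py
python3 -m pendant '{"linear":[[0,0,0]],"turn":[[0,0,0]]}' >/dev/null; python3 st.py
```

```text
t 19.9 [ 0.4766 -0.2402  0.2538] z [ 1.5e-03 -2.0e-04 -1.0e+00] x yaw -9.31 tip z 0.0693 to cap tool xy cm [ 0.07 -0.13] F [-2.7  1.3 15.7] M [0.19 1.05 0.09] j7 -1.3 w 0.026044059589485052
t 20.0 [ 0.4766 -0.2401  0.2538] z [ 1.5e-03 -2.0e-04 -1.0e+00] x yaw -9.42 tip z 0.0693 to cap tool xy cm [ 0.07 -0.13] F [-2.6  0.6 17. ] M [0.11 1.08 0.09] j7 -1.3 w 0.02575754539544549
t 20.1 [ 0.4766 -0.2401  0.2538] z [ 1.4e-03 -2.0e-04 -1.0e+00] x yaw -12.74 tip z 0.0693 to cap tool xy cm [ 0.06 -0.13] F [-3.3  1.2 15.3] M [0.23 1.   0.05] j7 -1.36 w 0.02597797734083776
t 20.2 [ 0.4766 -0.2401  0.2538] z [ 1.4e-03 -2.0e-04 -1.0e+00] x yaw -12.86 tip z 0.0693 to cap tool xy cm [ 0.06 -0.13] F [-1.9  0.5 16.3] M [0.16 1.07 0.11] j7 -1.36 w 0.025932980960442064
```

```bash
python3 -m pendant '{"linear":[[0,0,0.003]],"turn":[[0,0,0.06]]}' >/dev/null; python3 st.py
python3 -m pendant '{"linear":[[0,0,0]],"turn":[[0,0,0]]}' >/dev/null; python3 st.py
```

```text
t 20.3 [ 0.4766 -0.2401  0.2537] z [ 1.5e-03 -1.0e-04 -1.0e+00] x yaw -16.18 tip z 0.0692 to cap tool xy cm [ 0.05 -0.13] F [-2.6  0.7 15.9] M [0.32 1.   0.11] j7 -1.41 w 0.025714006128692974
t 20.4 [ 0.4766 -0.2401  0.2537] z [ 1.4e-03 -1.0e-04 -1.0e+00] x yaw -16.29 tip z 0.0692 to cap tool xy cm [ 0.06 -0.13] F [-3.6  0.7 15.7] M [0.17 1.03 0.11] j7 -1.42 w 0.025882468573053815
```

```bash
python3 -m pendant '{"linear":[[0,0,0.003],[0,0,0]],"turn":[[0,0,0.06],[0,0,0]]}' >/dev/null; python3 st.py
python3 -m pendant '{"linear":[[0,0,0.003],[0,0,0]],"turn":[[0,0,0.06],[0,0,0]]}' >/dev/null; python3 st.py
python3 -m pendant '{"linear":[[0,0,0]],"turn":[[0,0,0]]}' >/dev/null; python3 st.py
```

```text
t 20.6 [ 0.4766 -0.2401  0.2537] z [ 1.4e-03 -1.0e-04 -1.0e+00] x yaw -19.73 tip z 0.0692 to cap tool xy cm [ 0.05 -0.13] F [-3.2  0.9 16.4] M [0.26 1.08 0.12] j7 -1.47 w 0.026079096120041664
t 20.8 [ 0.4766 -0.2401  0.2537] z [ 0.0014 -0.     -1.    ] x yaw -23.16 tip z 0.0692 to cap tool xy cm [ 0.04 -0.13] F [-3.6  0.8 17. ] M [0.32 0.99 0.13] j7 -1.53 w 0.02594755600942267
t 20.9 [ 0.4766 -0.2401  0.2536] z [ 1.3e-03 -1.0e-04 -1.0e+00] x yaw -23.05 tip z 0.0691 to cap tool xy cm [ 0.04 -0.13] F [-2.3  1.2 15.9] M [0.37 1.06 0.09] j7 -1.53 w 0.025574778069712083
```

```bash
python3 -m pendant '{"linear":[[0,0,0.003],[0,0,0]],"turn":[[0,0,0.06],[0,0,0]]}' >/dev/null; python3 st.py
python3 -m pendant '{"linear":[[0,0,0]],"turn":[[0,0,0]]}' >/dev/null; python3 st.py
```

```text
t 21.1 [ 0.4766 -0.24    0.2536] z [ 0.0014  0.     -1.    ] x yaw -26.6 tip z 0.0691 to cap tool xy cm [ 0.03 -0.13] F [-3.1  0.  16.2] M [0.38 1.06 0.1 ] j7 -1.59 w 0.026301721847131372
t 21.2 [ 0.4766 -0.24    0.2536] z [ 0.0013 -0.     -1.    ] x yaw -26.48 tip z 0.0691 to cap tool xy cm [ 0.04 -0.13] F [-3.   1.3 15.7] M [0.33 1.05 0.14] j7 -1.58 w 0.025885107466654223
```

```bash
python3 -m pendant '{"linear":[[0,0,0.002],[0,0,0]],"turn":[[0,0,0.05],[0,0,0]]}' >/dev/null; python3 st.py
python3 -m pendant '{"linear":[[0,0,0]],"turn":[[0,0,0]]}' >/dev/null; python3 st.py
python3 -m pendant '{"linear":[[0,0,0.002],[0,0,0]],"turn":[[0,0,0.05],[0,0,0]]}' >/dev/null; python3 st.py
python3 -m pendant '{"linear":[[0,0,0]],"turn":[[0,0,0]]}' >/dev/null; python3 st.py
```

```text
t 21.4 [ 0.4766 -0.24    0.2536] z [ 0.0013  0.     -1.    ] x yaw -29.45 tip z 0.0691 to cap tool xy cm [ 0.03 -0.13] F [-4.7  1.1 14.8] M [0.34 1.03 0.11] j7 -1.63 w 0.025701639197971922
t 21.5 [ 0.4766 -0.24    0.2536] z [ 1.3e-03  1.0e-04 -1.0e+00] x yaw -29.35 tip z 0.0691 to cap tool xy cm [ 0.03 -0.13] F [-3.   0.8 15.7] M [0.45 1.01 0.09] j7 -1.63 w 0.025764009244491338
t 21.7 [ 0.4766 -0.24    0.2535] z [ 0.0014  0.     -1.    ] x yaw -32.31 tip z 0.069 to cap tool xy cm [ 0.02 -0.13] F [-3.4  1.3 15.8] M [0.4  1.05 0.08] j7 -1.68 w 0.025783402016786226
t 21.8 [ 0.4766 -0.24    0.2536] z [ 0.0013  0.     -1.    ] x yaw -32.21 tip z 0.0691 to cap tool xy cm [ 0.02 -0.13] F [-3.3  0.5 15.8] M [0.4  0.95 0.11] j7 -1.68 w 0.025748708820218413
```

```bash
python3 -m pendant '{"linear":[[0,0,0.002],[0,0,0]],"turn":[[0,0,0.05],[0,0,0]]}' >/dev/null; python3 st.py
python3 -m pendant '{"linear":[[0,0,0]],"turn":[[0,0,0]]}' >/dev/null; python3 st.py
python3 -m pendant '{"linear":[[0,0,0.002],[0,0,0]],"turn":[[0,0,0.05],[0,0,0]]}' >/dev/null; python3 st.py
python3 -m pendant '{"linear":[[0,0,0]],"turn":[[0,0,0]]}' >/dev/null; python3 st.py
```

```text
t 22.0 [ 0.4767 -0.24    0.2536] z [ 0.0015 -0.     -1.    ] x yaw -35.17 tip z 0.0691 to cap tool xy cm [ 0.01 -0.13] F [-2.7  1.  15.6] M [0.4  0.94 0.14] j7 -1.73 w 0.0258891587424734
t 22.1 [ 0.4767 -0.24    0.2536] z [ 0.0015 -0.     -1.    ] x yaw -35.07 tip z 0.0691 to cap tool xy cm [ 0.01 -0.13] F [-2.5  0.5 15.8] M [0.3  0.9  0.09] j7 -1.73 w 0.02593395143676212
t 22.3 [ 0.4767 -0.2401  0.2536] z [ 1.6e-03 -1.0e-04 -1.0e+00] x yaw -38.03 tip z 0.0691 to cap tool xy cm [-0.   -0.14] F [-3.   0.4 16. ] M [0.33 0.93 0.13] j7 -1.77 w 0.025470773436223428
t 22.4 [ 0.4767 -0.2401  0.2536] z [ 1.5e-03 -1.0e-04 -1.0e+00] x yaw -37.94 tip z 0.0691 to cap tool xy cm [-0.   -0.14] F [-3.   0.8 16.1] M [0.3  0.89 0.1 ] j7 -1.77 w 0.025965045583314982
```

```bash
cat > avg.py <<'E'
from h import *
# brief summary averaged over camera-call periods (arm holds)
F=[];M=[];P=[];Y=[]
for i in range(6):
    s=state();F.append(s['contact_force']);M.append(s['ft_torque']);P.append(s['tool_pos']);R=Ro.from_rotvec(s['eef_rot']).as_matrix();Y.append(np.degrees(np.arctan2(R[1,0],R[0,0])));eyes.capture('wrist')
print('t',s['t'],'P mm',(np.mean(P,0)*1e3).round(2),'yaw',np.mean(Y).round(2),'F',np.mean(F,0).round(1),'M',np.mean(M,0).round(3))
E
python3 avg.py
python3 -m pendant '{"linear":[[0,0,0]],"turn":[[0,0,0.05]]}' >/dev/null; python3 avg.py
python3 -m pendant '{"linear":[[0,0,0]],"turn":[[0,0,0.05]]}' >/dev/null; python3 avg.py
```

```text
t 22.65 P mm [ 476.69 -240.07  253.57] yaw -37.93 F [-2.5  1.2 16.2] M [0.313 0.893 0.16 ]
t 23.05 P mm [ 476.68 -240.08  253.57] yaw -40.87 F [-2.8  0.5 16.2] M [0.286 0.903 0.179]
t 23.45 P mm [ 476.67 -240.11  253.56] yaw -43.73 F [-2.4  0.7 16.4] M [0.252 0.948 0.23 ]
```

Averaged torque climbs 0.16 → 0.18 → 0.23 N m while z stays put, so the cap is firm on its seat. I stop here and unwind the torque to about zero before lifting, so the blade isn't loaded on its way out.

```bash
python3 -m pendant '{"linear":[[0,0,0]],"turn":[[0,0,-0.06]]}' >/dev/null; python3 avg.py
python3 -m pendant '{"linear":[[0,0,0]],"turn":[[0,0,-0.06]]}' >/dev/null; python3 avg.py
```

```text
t 23.85 P mm [ 476.7  -240.06  253.57] yaw -40.13 F [-3.3  1.2 16.1] M [0.331 0.889 0.141]
t 24.25 P mm [ 476.7  -240.05  253.57] yaw -36.7 F [-3.   0.7 16.1] M [0.358 0.865 0.117]
```

```bash
python3 -m pendant '{"linear":[[0,0,0]],"turn":[[0,0,-0.06]]}' >/dev/null; python3 avg.py
python3 -m pendant '{"linear":[[0,0,0]],"turn":[[0,0,-0.06]]}' >/dev/null; python3 avg.py
```

```text
t 24.65 P mm [ 476.71 -240.02  253.57] yaw -33.26 F [-2.3  1.3 16. ] M [0.388 0.84  0.066]
t 25.05 P mm [ 476.77 -240.    253.58] yaw -29.82 F [-2.   1.1 15.8] M [0.43  0.724 0.069]
```

```bash
python3 -m pendant '{"linear":[[-0.02,0.01,-0.05],[0,0,-0.05],[0,0,0]],"turn":[[0,0,0],[0,0,0],[0,0,0]]}' >/dev/null; python3 avg.py
python3 -m pendant '{"linear":[[0,0,-0.05],[0,0,-0.05],[0,0,0]],"turn":[[0,0,0],[0,0,0],[0,0,0]]}' >/dev/null; python3 avg.py
```

```text
t 25.65 P mm [ 476.47 -239.87  254.15] yaw -29.91 F [-0.   0.8  8.6] M [0.288 0.074 0.072]
t 26.25 P mm [ 476.17 -239.81  254.6 ] yaw -29.91 F [2.  1.3 1.4] M [ 0.453 -0.712  0.093]
```

```bash
python3 -m pendant '{"linear":[[0.03,-0.02,-0.03],[0,0,-0.03],[0,0,0]],"turn":[[0,0,0],[0,0,0],[0,0,0]]}' >/dev/null; python3 avg.py
python3 -m pendant '{"linear":[[0,0,-0.1],[0,0,-0.1],[0,0,0]],"turn":[[0,0,-0.03],[0,0,0],[0,0,0]]}' >/dev/null; python3 avg.py
```

```text
t 26.85 P mm [ 476.19 -239.9   255.08] yaw -29.92 F [ 1.2  2.1 -0.7] M [ 0.542 -0.536  0.052]
t 27.45 P mm [ 476.21 -240.18  257.27] yaw -28.22 F [-0.1  0.2  0.6] M [-0.049  0.048 -0.005]
```

The blade is free: forces and moments are zero at 3.7 mm above the floor. I lift and turn back to the original grip yaw.

```bash
python3 -m pendant '{"linear":[[0,0,-1],[0,0,-3],[0,0,-3],[0,0,-3],[0,0,-3]],"turn":[[0,0,0],[0,0,0],[0,0,0],[0,0,0],[0,0,0]]}' >/dev/null
python3 -m pendant '{"linear":[[0,0,-2],[0,0,0],[0,0,0],[0,0,0],[0,0,0]],"turn":[[0,0,-0.118],[0,0,-0.118],[0,0,-0.118],[0,0,-0.118],[0,0,-0.118]]}' >/dev/null
python3 look.py w5
python3 - <<'E'
from h import *
s=state();R=Ro.from_rotvec(s['eef_rot']).as_matrix();d=np.array([.5219,.2915,.41])-s['tool_pos'];print(s['tool_pos'],'delta tool cm',(R.T@d*100).round(2),R[:,2])
print(proj(cam('wrist',s),[[.4772,-.2395,.073]]))
E
```

```text
[ 0.47611184 -0.23996893  0.40784679] delta tool cm [ 10.39 -52.32  -0.22] [ 3.20194639e-04 -5.70799911e-05 -9.99999947e-01]
[[275.19180598 172.28411951]]
```

```bash
python3 cap.py w5 275 172 20
python3 -m pendant '{"linear":[[0.94,-4.76,0],[0.94,-4.76,0],[0.94,-4.76,0],[0.94,-4.76,0],[0.94,-4.76,0]],"turn":[[0,0,0],[0,0,0],[0,0,0],[0,0,0],[0,0,0]]}' >/dev/null
python3 -m pendant '{"linear":[[0.94,-4.76,0],[0.94,-4.76,0],[0.94,-4.76,0],[0.94,-4.76,0],[0.94,-4.76,0]],"turn":[[0,0,0],[0,0,0],[0,0,0],[0,0,0],[0,0,0]]}' >/dev/null
python3 -m pendant '{"linear":[[0.94,-4.76,0],[0,0,0],[0,0,0],[0,0,0]],"turn":[[0,0,0],[0,0,0],[0,0,0],[0,0,0]]}' >/dev/null
python3 look.py w6
python3 - <<'E'
from h import *
s=state();R=Ro.from_rotvec(s['eef_rot']).as_matrix();d=np.array([.5219,.2915,.1995])-s['tool_pos'];print(s['t'],s['tool_pos'],'delta tool cm',(R.T@d*100).round(2),R[:,2].round(4))
im=np.load('w6.npy');save(im[60:400,100:500],'g6.png')
E
```

```text
cap centre 0.4786 -0.239 diam 0.031366121023893356 0.03224969282746315
slot centre [ 0.4778 -0.2392] yaw deg 169.2 len,wid [0.0136 0.0028] 27
30.0 [0.52837331 0.28994892 0.40757284] delta tool cm [-0.64 -0.22 20.81] [ 4.e-04 -3.e-04 -1.e+00]
```

View pics/g6.png

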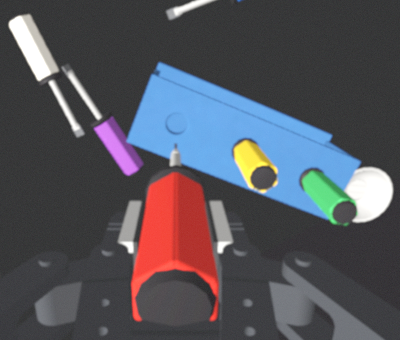

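The crop shows the tip above the empty hole at (176,123), with yellow and green undisturbed. Before setting the driver down, I check the slot angle with a better-conditioned measure, weighting by darkness in all cameras, against the initial 165°.

```bash
cat > slot.py <<'E'
from h import *
import json
def slot(im,c,name,ctr=(.4777,-.2392),z=.0735,N=121,half=.018):
    # rectify the cap to a metric patch (x right, y up), then darkness-weighted moments
    g=np.linspace(-half,half,N);X,Y=np.meshgrid(g,g[::-1])
    uv=proj(c,np.c_[X.ravel()+ctr[0],Y.ravel()+ctr[1],np.full(X.size,z)]).astype(np.float32).reshape(N,N,2)
    p=cv2.remap(im,uv[...,0],uv[...,1],cv2.INTER_CUBIC)
    h=p.astype(float);sat=(h[...,0]-h[...,2])  # brass: R-B large
    m=(sat>.5*np.percentile(sat,95)).astype(np.uint8);hull=cv2.convexHull(np.argwhere(m)[:,::-1].astype(np.int32))
    (cx,cy),r=cv2.minEnclosingCircle(hull);f=np.hypot(np.arange(N)[None]-cx,np.arange(N)[:,None]-cy)<.0105/half*N/2
    v=h[...,0];w=np.where(f,np.clip(.8*np.percentile(v[f],75)-v,0,None),0);yy,xx=np.mgrid[:N,:N]
    W=w.sum();mx,my=(w*xx).sum()/W,(w*yy).sum()/W;C=np.cov(np.c_[xx.ravel()-mx,-(yy.ravel()-my)].T,aweights=w.ravel()+1e-12)
    e,V=np.linalg.eigh(C);print(name,'yaw',np.degrees(np.arctan2(V[1,1],V[0,1])).round(1)%180,'ratio',(e[1]/e[0]).round(1))
    return cv2.resize(p,(260,260))
J=lambda n:cam('wrist',json.load(open(n+'.json')))
a=[slot(np.load(n+'.npy'),c,n) for n,c in(('w1',J('w1')),('top0',cam('top')),('side0',cam('side')))]
b=[slot(np.load('w5.npy'),J('w5'),'w5')]+[slot(eyes.capture(n),cam(n),n+' now') for n in('top','side')]
save(np.vstack([np.hstack(a),np.hstack(b)]),'slots.png')
E
python3 slot.py
```

```text
w1 yaw 165.4 ratio 19.1
top0 yaw 162.4 ratio 8.6
side0 yaw 165.5 ratio 8.0
w5 yaw 170.4 ratio 21.1
top now yaw 170.3 ratio 10.6
side now yaw 169.6 ratio 8.6
```

View pics/slots.png

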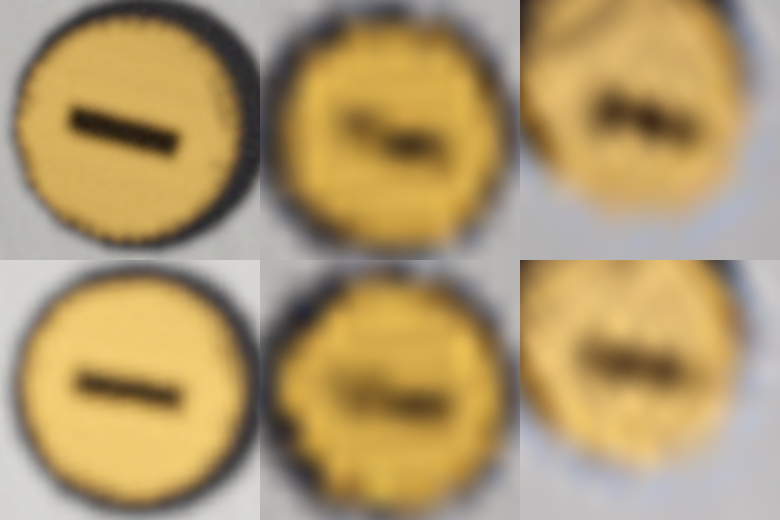

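All three cameras agree: the slot now lies at 170°, against 165° at the start. Together with the 1.9 mm drop, that is about −175° (3.06 rad) of screwing in, and 0.23 N m, twice the running torque, is only possible at the stop. Now I set the driver back: centre over the hole, then lower gently.

```bash
python3 -m pendant '{"linear":[[-0.64,-0.22,0],[0,0,2],[0,0,3],[0,0,2],[0,0,0]],"turn":[[0,0,0],[0,0,0],[0,0,0],[0,0,0],[0,0,0]]}' >/dev/null; python3 st.py | cut -c1-90
python3 -m pendant '{"linear":[[0,0,2],[0,0,2],[0,0,1.5],[0,0,1.5],[0,0,0]],"turn":[[0,0,0],[0,0,0],[0,0,0],[0,0,0],[0,0,0]]}' | sed -n 2,4p
python3 -m pendant '{"linear":[[0,0,1.5],[0,0,1.5],[0,0,1.5],[0,0,1],[0,0,0]],"turn":[[0,0,0],[0,0,0],[0,0,0],[0,0,0],[0,0,0]]}'| sed -n 2,4p
```

```text
t 30.6 [0.5203 0.292  0.3349] z [-0.0034 -0.0022 -1.    ] x yaw 5.58 tip z 0.1504 to cap t
tool_pos: [0.521, 0.2925, 0.2658]
eef_rot: [3.137, 0.153, -0.003]
contact_force: [0.6, -0.3, -0.2]
tool_pos: [0.5209, 0.2925, 0.2103]
eef_rot: [3.137, 0.154, -0.004]
contact_force: [-0.4, -0.2, -0.7]
```

```bash
python3 -m pendant '{"linear":[[0,0,0.5],[0,0,0.3],[0,0,0]],"turn":[[0,0,0],[0,0,0],[0,0,0]]}' | sed -n 2,4p
python3 -m pendant '{"linear":[[0,0,0.1],[0,0,0.1],[0,0,0]],"turn":[[0,0,0],[0,0,0],[0,0,0]]}' | sed -n 2,4p
python3 avg.py
```

```text
tool_pos: [0.5215, 0.2928, 0.2041]
eef_rot: [-3.138, -0.153, -0.0]
contact_force: [-0.3, 0.2, -1.9]
tool_pos: [0.5216, 0.2928, 0.2023]
eef_rot: [-3.138, -0.153, -0.0]
contact_force: [0.2, 0.4, -1.7]
t 32.45 P mm [521.55 292.82 202.28] yaw 5.6 F [ 0.1  0.2 -0.9] M [ 0.01  -0.014 -0.008]
```

```bash
python3 -m pendant '{"linear":[[0,0,0.1],[0,0,0.1],[0,0,0]],"turn":[[0,0,0],[0,0,0],[0,0,0]]}' | sed -n 2,4p
python3 avg.py
python3 -m pendant '{"linear":[[0,0,0.05],[0,0,0.05],[0,0,0]],"turn":[[0,0,0],[0,0,0],[0,0,0]]}' | sed -n 2,4p
python3 avg.py
```

```text
tool_pos: [0.5214, 0.2928, 0.2]
eef_rot: [3.138, 0.154, -0.0]
contact_force: [0.4, 0.4, -1.4]
t 33.05 P mm [521.5  292.8  200.13] yaw 5.6 F [ 0.   0.2 -1.2] M [-0.007 -0.016  0.008]
tool_pos: [0.5216, 0.2928, 0.1995]
eef_rot: [-3.138, -0.153, -0.0]
contact_force: [-1.4, -0.8, 4.8]
t 33.65 P mm [521.62 292.83 199.51] yaw 5.6 F [-1.5 -0.9  5.4] M [-0.248  0.427  0.013]
```

Contact comes at the same height as at pick-up, so the driver did not slip in the grip. That means the final tip height also fits the cap being home with no climb. Releasing and retreating straight up.

```bash
python3 -m pendant '{"linear":[[0,0,-0.05],[0,0,0],[0,0,0],[0,0,0],[0,0,0]],"turn":[[0,0,0],[0,0,0],[0,0,0],[0,0,0],[0,0,0]]}' 5.5 | tail -2
python3 -m pendant '{"linear":[[0,0,-1],[0,0,-2],[0,0,-3],[0,0,-3],[0,0,-3]],"turn":[[0,0,0],[0,0,0],[0,0,0],[0,0,0],[0,0,0]]}' >/dev/null
python3 -m pendant '{"linear":[[0,0,-1],[0,0,0],[0,0,0],[0,0,0],[0,0,0]],"turn":[[0,0,0],[0,0,0],[0,0,0],[0,0,0],[0,0,0]]}' | sed -n 1,4p
python3 look.py w7
python3 - <<'E'
from h import *
import json
im=np.load('w7.npy');c=cam('wrist',json.load(open('w7.json')));h=cv2.cvtColor(im,cv2.COLOR_RGB2HSV)
m=cv2.inRange(h,(0,130,70),(8,255,255));n,l,st,cc=cv2.connectedComponentsWithStats(m);i=1+st[1:,4].argmax();print('red',st[i],cc[i])
x,y=.522,.2915;a=np.arange(6)*np.pi/3+np.radians(5.5)
P=np.r_[np.c_[x+.0154*np.cos(a),y+.0154*np.sin(a),[.106]*6],np.c_[x+.0154*np.cos(a),y+.0154*np.sin(a),[.18]*6]];p=proj(c,P);print('expected box',p.min(0),p.max(0))
S=eyes.capture('side');h=cv2.cvtColor(S,cv2.COLOR_RGB2HSV)[290:335,175:205];mm=cv2.inRange(h,(0,130,70),(8,255,255));ys,xs=np.nonzero(mm);print('side red now',len(xs),xs.mean()+175,ys.mean()+290,'(was 253 px at 191.1 316.7)')
E
```

```text
width: 0.0552
grasp_force: 0.0
t: 35.2
tool_pos: [0.5212, 0.2926, 0.3286]
eef_rot: [3.137, 0.154, -0.002]
contact_force: [0.6, 0.9, 0.6]
red [256 179  38  43 926] [274.61447084 197.67926566]
expected box [256.94165919 178.01219562] [298.29143884 245.5028448 ]
side red now 261 190.21072796934865 317.46360153256705 (was 253 px at 191.1 316.7)
```

The red driver stands upright in its hole, with the side-camera blob where it was at the start, and the gripper is clear. Handing in.

```bash
python3 -c "
from station import ctrl
print(ctrl.finish_job())"
```

```text
the job is handed in; nothing more can be done
None
```

I screwed the cap in about 3.06 rad until it came up firm at 0.23 N m, stood the red screwdriver back upright in its hole, and handed the job in at about 35 s of the 72 s; no verdict came back, and the cap being home rests on torque, tip height and slot angle, since I couldn't measure it to 0.06 mm.

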